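Shut the warming cabinet with the hook pole

TASK

Shut the warming cabinet so that the rice in it stays hot: take the hook pole from its stand, hook its prong into the ring on the glass sash and pull the sash down by the ring, past the click of its catch, until it is fully shut, without wrenching it. Then unhook the pole and hang it back upright in the fork of its stand. The cabinet is hot, so touch it with nothing but the pole, and leave the jar, the canister and the tongs where they are.

Things in the scene. Friction and masses are not known exactly. Their poses are not given: they have to be found in the camera images.
- warmer: Fixed steel warming cabinet on the worktop, 310 wide x 250 deep x 366 high, front towards the robot, with a pan of rice inside. Origin on the worktop under the middle of the sash's front face; x points into the cabinet (away from the robot), y left, z up. Its lamp housing overhangs the sash (see visor). The base's front is 12 mm in front of the sash and 28 mm high.
- visor (a point): Middle of the lower front edge of the overhanging lamp housing, 60 mm in front of the sash and 225 mm above the worktop; it runs along y over the full width. The ring starts 44 to 54 mm below it, so the pole enters it only leaning 25 to 45 degrees from vertical, hook end towards the cabinet, handle towards the robot; 32 degrees clears the edge by 8 mm. Lower down 20 degrees will do.
- sash (a joint): Travel of the glass sash in m: 0 = fully up, grows as it is pulled down, 0.125 = shut on its stop. Starts at 0 to 0.01. Counterbalanced, stays where left; pulling takes 3 to 5 N. At 0.112 to 0.118 a spring ball catch resists: the pull must rise to 9 to 15 N to get past it; beyond 0.121 the catch keeps the sash shut. The stop is rigid.
- ring (a point): Centre of the fixed steel ring on the sash's bottom rail: bar 6 mm thick, hole 26 mm wide, upright, hole facing the robot; axes as warmer (x = axis of the hole). Two stems at its left and right hold it 22 mm in front of the rail's face; behind the hole these 22 mm are free. Its height is 181 mm minus the sash's travel: 56 mm when shut.
- pole: Loose hook pole, 0.12 to 0.18 kg, 232 mm long, hanging in the fork by its ferrule, a 24 x 24 x 10 mm brass block. Origin on the axis under the ferrule; z up along the pole, axes as stand at the start. Wooden handle at z = 0.042 to 0.127, flat-sided, 24 mm in x, 16 mm in y: grip it firmly across y at z = 0.088. Below the ferrule a 9 mm square shaft goes down to the prong.
- hook (a point): Root of the pole's prong, on the pole's axis at z = -0.105 of pole. The prong is a straight pin 7 mm thick, 30 mm long, along this point's x axis: towards the pole's +x, 10 degrees below square to the pole. With the pole leaning 32 degrees it points forward and 22 degrees up. Push it in along its own axis until the ring is 15 to 18 mm from the root; 8 mm more and the tip meets the rail.
- stand: Fixed steel stand: round foot 100 mm across, a thin post and a fork 150 mm high. Origin on the worktop below the pole's place; x points from there to the post 56 mm behind, so the fork opens towards -x. It stands left or right in front of the cabinet, turned by up to 0.3 rad.
- fork (a point): Middle of the pole's place on the fork's upper face, 150 mm above the worktop; axes as stand. Two tines 6 mm thick run along x from -0.022 to +0.018 with a 12.5 mm gap (in y); their tips flare out to x = -0.036. The ferrule rests on the tines. To take the pole, lift it 10 mm or more, draw it 60 mm along -x and raise it clear before leaning it; to hang it up, the reverse.
- sesame_jar: Clear jar with a grey lid, 54 mm in diameter, 85 high, loose, to the right of the cabinet's front (bystander). Origin under its middle.
- tea_canister: Dark turned wooden canister, 79 mm in diameter, 87 high, loose, on the side where the stand is not (bystander). Origin under its middle.
- tongs: Steel tongs lying on the worktop near the robot, 90 x 152 x 13 mm, loose (bystander). Origin under its middle.
Things that resemble listed ones, but are neither listed nor needed, are in the scene too. Of the things shaped like the stand, the steel one is meant.

How it is judged:
On the way, in this order (a step that is already met when the one before it is completed fails the run):
1. the prong is through the ring (x of ring in the frame of hook between 0.003 and 0.031 m and y of ring in the frame of hook between -0.013 and 0.013 m and z of ring in the frame of hook between -0.013 and 0.013 m and value of joint sash below 0.05 m), for 0.2 s.
2. the sash has been pulled fully shut with the prong in the ring (x of ring in the frame of hook between 0.003 and 0.031 m and y of ring in the frame of hook between -0.013 and 0.013 m and z of ring in the frame of hook between -0.013 and 0.013 m and value of joint sash above 0.122 m), for 0.1 s.
At the end, for the whole second after the job is handed in: The sash is fully shut past its catch (within 3 mm of its stop) and the pole hangs at rest, upright within 7 degrees, by its ferrule on the fork: within 4 mm of the fork's height, 6 mm sideways and about 17 mm along the tines (value of joint sash above 0.122 m and x of pole in the frame of fork between -0.018 and 0.017 m and y of pole in the frame of fork between -0.006 and 0.006 m and z of pole in the frame of fork between -0.004 and 0.004 m and angle between pole's own z axis and vertical below 0.12 rad and linear speed of pole below 0.02 m/s); the robot touches nothing.
It fails at once if the hand or arm touches the hot cabinet (contact force between any of the fingers, the arm and warmer above 1 N).
It fails at once if the cabinet is wrenched: the pole presses on it with over 70 N (contact force between pole and warmer above 70 N).
It fails at once if the jar, the canister or the tongs are moved by more than 30 mm (distance of any of sesame_jar, tea_canister, tongs from where it was at the start of the episode above 0.03 m).
It also fails if it takes over 70 s, if anything falls off the work surface, if the arm or the gripper's body presses on something with over 40 N, if the wrist force passes 120 N, or if a joint passes its speed limit or range.

ROBOT

A 6-joint arm with a two-finger parallel gripper is mounted at the origin on a cart in front of the work surface, level with it; the furniture and walls round the work are solid. World frame = base frame: x ahead of the robot, y to its left, z up, the work surface at z = 0. Lengths are in m, angles in rad, forces in N, time in s.
With the tool pointing down it reaches from about 0.225 to 0.875 m from the base axis. Payload 3.4 kg.
Tool frame: the origin (TCP) lies between the finger pads; the fingertips stand 22 mm ahead of it and the grasp point (between the pads) lies 3 mm ahead of it (manip.finger_overhang is the distance from the TCP to the fingertips, in m); z points along the fingers, y is the line along which they close (so a half turn about z gives the same grasp; the last joint's range is limited). The gripper opens to 85 mm and grips with 20 to 120 N. Pads are 22 mm wide; open, the fingers measure 114 mm over their backs; the gripper's body (76 mm by 85 mm) begins 54 mm behind the grasp point. The pads swing forward as they close: fully open they stand 13 mm farther back than shut.
Start: joints at [1.225, 0.276, 1.505, -0, 1.361, -0.121], TCP at [0.128, 0.561, 0.253] pointing down, gripper open.
Joint ranges: [-2.89, 2.89], [-0.75, 2.08], [0.22, 2.7], [-1.18, 4.32], [0.11, 2.71], [-2.7, 2.7]. Speed limits (rad/s): [2.57, 2.57, 3.14, 3.14, 3.14, 3.14].

INTERFACE

Orientations are given as a unit quaternion [w, x, y, z].
In Python, from rig import get_state, eyes, order, manip gives the robot as it stands.
- The arm moves only by the tool drive_tool, never from a script. Its argument "rows" is a list of rows, each a list of 4 numbers: the shift along the tool's x, y, z in units of 25 mm (1.0 is 25 mm), then the turn about the tool's z in units of 6 degrees (1.0 is 6 degrees). A call has exactly 8 rows; each row is the pose to reach, as a shift and turn from the pose commanded when the call began, along the tool's axes at that moment; what a row does not reach only later rows make up. A row lasts 1/12 s, in which the tool goes at most 41.7 mm and 7.16 degrees, less where a joint would pass 70% of its speed; a pose out of reach is approached as far as the arm can. A call with a gripper value outside its range is refused whole. "grip" is the finger opening in mm, from 0 to 85.4, set as the call begins (left out, the last holds). The fingers move at their own pace and stop on an object; "newtons" is the grip in N (left out, the last holds). Time passes only in rows, so rows that repeat a pose let the fingers close, or fill a call up. It gives the time, the measured TCP pose, the force, the opening and the grip force at its end, in the units of the state.
- get_state(): the state, without advancing time (a new reading comes with each control period).
- eyes.get_image(name): name is "scene" or "top" or "wrist"; returns (picture, depth): 384x512x3 uint8, red, green, blue; 384x512 float32, m along the optical axis (not along the pixel's ray), 0 where there is no reading.
- eyes.camera_info(name): a dict with "fx", "fy", "cx", "cy" (pixels), "dist" ([k1, k2, p1, p2, k3] as OpenCV has them; the pictures are not rectified), "R" (3x3) and "t" (3): a world point X has camera coordinates R X + t. Camera axes: x right, y down, z forward; pixel columns grow to the right and rows downward; lengths in m; the calibration is good to about 2 mm. A picture is of the moment at which its call begins: read the wrist's pose just before it. camera_info takes no time and is no camera call; for the wrist camera it gives the pose at the moment of the call.
- order.sign_off(): hands the job in; it is judged then, once.
The state is a dict: "clock": time; "qpos": joint angles; "qd": joint speeds; "effort": joint torques, N m; "position": TCP position; "ee_rot": TCP orientation; "contact_force": force on the tool from outside, world axes, zero at the start; "moment": the same for the moment, N m; "width": finger opening in m; "gripper_force": force on a finger pad.
Only numpy, scipy, OpenCV 4.12 (cv2) and the standard library are available. Lean on these libraries where they do the work, as an engineer would, in place of code of your own. Each camera call takes 0.05 s, during which the arm holds its last target. There are 200 camera calls.

## Working session

There is one attempt and no reset: what is moved stays moved. The work goes in short steps, Python scripts to look and compute and a tool call to move; the robot and the scene stay as the last step left them, time stands still between calls to the robot, and variables do not carry over. Pictures are saved under pics/ and viewed, at most 13 in all, crops included, and the job is handed in when it is done.

Besides the shell and the picture viewer there is one more tool, called after "Emit:" by a JSON object that holds its "method" and its "body". drive_tool: Moves the arm, as the interface text tells. Its arguments: {"type":"object","properties":{"rows":{"type":"array","items":{"type":"array","items":{"type":"number"}}},"grip":{"type":"number"},"newtons":{"type":"number"}},"required":["rows"]}

```bash
python3 -c "
import cv2
a=cv2.imread('pics/scene0.png');b=cv2.imread('pics/top0.png')
" ; true
```

```text
(no output)
```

View pics/scene0.png

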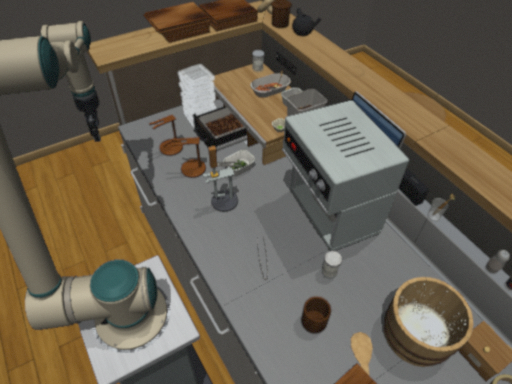

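View pics/top0.png

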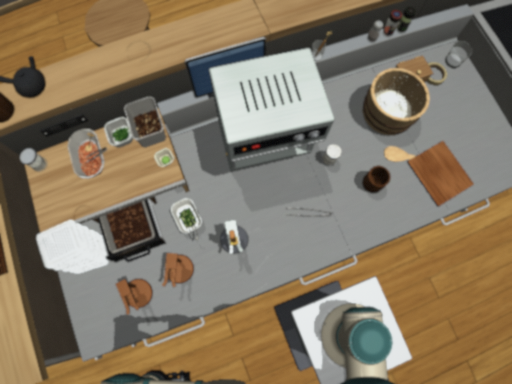

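```bash
python3 - <<'E'
from h import *
import scipy.ndimage as nd
out=[]
for n in ('scene','top'):
    z=np.load(n+'.npz'); im,d=z['im'],z['d']; ci=eyes.camera_info(n)
    v,u=np.mgrid[:384,:512]; P=pts(np.c_[u.ravel(),v.ravel()],d.ravel(),ci).reshape(384,512,3); np.save(n+'P.npy',P)
    m=(abs(P[...,2]-.366)<.012)&(d>0); l,k=nd.label(m); 
    for i in range(1,k+1):
        if (l==i).sum()>800:
            Q=P[l==i]; r=cv2.minAreaRect(Q[:,:2].astype(np.float32)); print(n,'roof',r,Q[:,2].mean(), cv2.boxPoints(r).round(3).tolist())
    # stand region: tall thin items
    m=(P[...,2]>.1)&(P[...,2]<.32)&(d>0); l,k=nd.label(m)
    for i in range(1,k+1):
        Q=P[l==i]
        if len(Q)>15:
            vv,uu=np.nonzero(l==i); print(n,len(Q),'px',uu.mean().round(),vv.mean().round(),'min',Q.min(0).round(3),'max',Q.max(0).round(3))
a=cv2.resize(np.load('scene.npz')['im'][130:215,185:265,::-1],None,fx=7,fy=7,interpolation=cv2.INTER_CUBIC); cv2.imwrite('pics/c1.png',a)
E
```

```text
scene roof ((0.744023859500885, 0.01091054081916809), (0.3127981126308441, 0.2524276375770569), 82.40507507324219) 0.3663391524794027 [[0.5979999899864197, -0.12700000405311584], [0.8479999899864197, -0.16099999845027924], [0.8899999856948853, 0.14900000393390656], [0.6399999856948853, 0.18299999833106995]]
scene 3179 px 54.0 13.0 min [-0.104  1.777  0.1  ] max [0.826 1.822 0.305]
scene 285 px 500.0 5.0 min [2.642 0.617 0.1  ] max [2.694 0.873 0.188]
scene 28578 px 323.0 141.0 min [ 0.228 -0.611  0.1  ] max [0.988 0.994 0.32 ]
scene 17 px 91.0 56.0 min [0.23  0.92  0.292] max [0.233 1.033 0.316]
scene 163 px 164.0 121.0 min [0.327 0.594 0.103] max [0.431 0.643 0.157]
scene 136 px 95.0 132.0 min [0.102 0.484 0.243] max [0.149 0.604 0.32 ]
scene 21 px 211.0 136.0 min [0.519 0.473 0.1  ] max [0.535 0.515 0.106]
scene 185 px 186.0 142.0 min [0.354 0.433 0.1  ] max [0.458 0.514 0.156]
scene 435 px 216.0 168.0 min [0.384 0.228 0.102] max [0.487 0.28  0.282]
scene 7216 px 85.0 293.0 min [-0.236 -0.085  0.1  ] max [0.1   0.109 0.32 ]
scene 2194 px 432.0 315.0 min [ 0.591 -0.593  0.1  ] max [ 0.81  -0.38   0.147]
top roof ((0.7421602606773376, 0.012858077883720398), (0.3117033839225769, 0.25297918915748596), 82.10370635986328) 0.36512740355425394 [[0.5950000286102295, -0.12399999797344208], [0.8460000157356262, -0.1589999943971634], [0.8889999985694885, 0.15000000596046448], [0.6380000114440918, 0.1850000023841858]]
top 40007 px 173.0 138.0 min [ 0.23  -1.176  0.1  ] max [0.984 0.933 0.32 ]
top 1210 px 399.0 95.0 min [ 0.588 -0.595  0.1  ] max [ 0.807 -0.377  0.148]
top 310 px 233.0 235.0 min [0.382 0.23  0.142] max [0.486 0.282 0.279]
top 296 px 170.0 267.0 min [0.354 0.436 0.141] max [0.461 0.509 0.155]
top 326 px 126.0 295.0 min [0.328 0.597 0.1  ] max [0.431 0.645 0.155]
top 3076 px 365.0 342.0 min [-0.132 -0.078  0.101] max [0.099 0.094 0.226]
top 101 px 180.0 374.0 min [0.098 0.485 0.248] max [0.138 0.534 0.319]
```

View pics/c1.png

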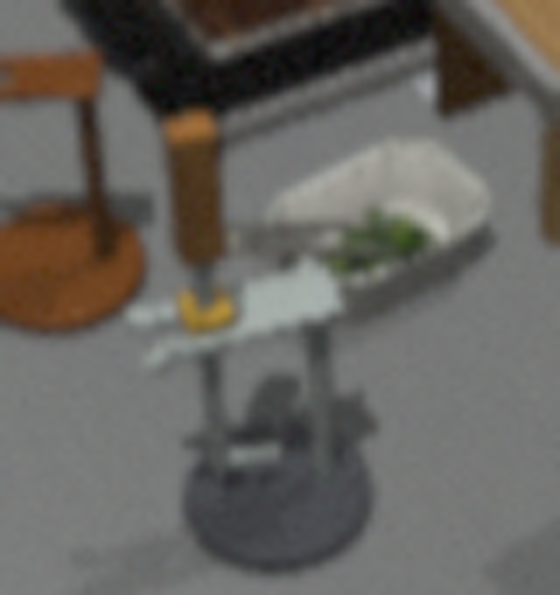

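```bash
python3 - <<'E'
from h import *
for n in ('scene','top'):
    P=np.load(n+'P.npy'); im=np.load(n+'.npz')['im']
    X=P.reshape(-1,3); c=im.reshape(-1,3).astype(int)
    b=(X[:,0]>.36)&(X[:,0]<.51)&(X[:,1]>.21)&(X[:,1]<.3)
    t=b&(X[:,2]>.268)&(X[:,2]<.29); Q=X[t]; print(n,'top',len(Q),np.median(Q,0).round(4),Q.min(0).round(3),Q.max(0).round(3))
    f=b&(X[:,2]>.14)&(X[:,2]<.16)&(c.max(1)-c.min(1)<40); Q=X[f]; r=cv2.minAreaRect(Q[:,:2].astype(np.float32)); print('fork',len(Q),r,cv2.boxPoints(r).round(3).tolist(),Q[:,2].mean())
    u,s,vt=np.linalg.svd(Q[:,:2]-Q[:,:2].mean(0)); print('dir',vt[0],np.degrees(np.arctan2(vt[0,1],vt[0,0])))
    g=b&(c[:,0]-c[:,2]>60)&(X[:,2]>.15)&(X[:,2]<.185)&(c[:,0]>150); Q=X[g]; print('brass',len(Q),Q.mean(0) if len(Q) else '')
    fo=(np.hypot(X[:,0]-.44,X[:,1]-.25)<.09)&(X[:,2]>.006)&(X[:,2]<.02); Q=X[fo]; print('foot',len(Q), cv2.minEnclosingCircle(Q[:,:2].astype(np.float32)))
    # cabinet front face below the roof: ring search region
P=np.load('topP.npy');im=np.load('top.npz')['im']
E
```

```text
scene top 39 [0.4199 0.2523 0.277 ] [0.408 0.246 0.269] [0.432 0.265 0.282]
fork 188 ((0.4357199966907501, 0.2521827518939972), (0.04280167073011398, 0.10177203267812729), 81.65896606445312) [[0.38199999928474426, 0.23800000548362732], [0.4830000102519989, 0.2240000069141388], [0.48899999260902405, 0.26600000262260437], [0.3880000114440918, 0.2809999883174896]] 0.15167152301612802
dir [-0.98818518  0.15326464] 171.1838353739938
brass 13 [0.41981881 0.25121665 0.16205631]
foot 452 ((0.44026821851730347, 0.24965932965278625), 0.08872216939926147)
top top 43 [0.4197 0.2566 0.2747] [0.409 0.248 0.268] [0.43  0.264 0.279]
fork 215 ((0.4328286051750183, 0.2522071599960327), (0.041476376354694366, 0.10047294199466705), 77.55272674560547) [[0.3790000081062317, 0.24300000071525574], [0.47699999809265137, 0.22100000083446503], [0.4860000014305115, 0.2619999945163727], [0.3880000114440918, 0.28299999237060547]] 0.14899958896504056
dir [-0.98981644  0.14234964] 171.81616710936245
brass 18 [0.41344738 0.25764649 0.15928313]
foot 354 ((0.42950987815856934, 0.24191054701805115), 0.07603351771831512)
```

Emit:
{"method": "drive_tool", "body": {"rows": [[0,0,-1,0],[-0.5,-0.3,-2.2,0],[-1.4,-0.9,-3.2,0],[-2.5,-1.6,-3.8,-0.2],[-3.7,-2.4,-4,-0.3],[-5,-3.2,-4,-0.4],[-6,-3.9,-4,-0.5],[-7,-4.6,-4,-0.6]], "grip": 85}}

```text
clock: 0.77
position: [0.274, 0.4079, 0.3532]
ee_rot: [-0.0, 0.081, 0.997, -0.0]
contact_force: [-0.1, -0.1, -0.2]
width: 0.0847
gripper_force: 0.0
```

Emit:
{"method": "drive_tool", "body": {"rows": [[-1.1,-0.7,0,0],[-2.2,-1.4,0,0],[-3.3,-2.1,0,0],[-4.4,-2.8,0,0],[-5.4,-3.5,0,0],[-6.2,-4.1,0,0],[-6.8,-4.5,0,0],[-7,-4.7,0,0]]}}

```text
clock: 1.43
position: [0.4287, 0.2634, 0.3526]
ee_rot: [-0.0, 0.082, 0.997, -0.001]
contact_force: [-0.0, 0.1, 0.3]
width: 0.085
gripper_force: 0.0
```

```bash
python3 - <<'E'
from h import *
p,R,s=tool(); print(p,R.round(3))
im,d,ci=grab('wrist'); print((-np.array(ci['R']).T@ci['t']).round(3),np.array(ci['R'])[2].round(3),ci['fx']); np.savez('w1.npz',im=im,d=d,R=ci['R'],t=ci['t'])
sc,ds,cs=grab('scene')
K=np.array([[cs['fx'],0,cs['cx']],[0,cs['fy'],cs['cy']],[0,0,1]])
xa=np.array([.9907,-.136,0]);o=np.array([.677,.021,0])
for x,z in((-.06,.225),(-.022,.176),(-.022,.163),(-.012,.028)):
    X=o+xa*x+[0,0,z]; print(x,z,cv2.projectPoints(X[None],cv2.Rodrigues(np.array(cs['R']))[0],np.array(cs['t'],float),K,np.array(cs['dist']))[0].ravel())
a=cv2.resize(im,None,fx=.78,fy=.78); b=cv2.resize(sc[140:250,270:400],None,fx=3,fy=3,interpolation=cv2.INTER_CUBIC)
h=max(a.shape[0],b.shape[0]); c=np.zeros((h,a.shape[1]+b.shape[1],3),np.uint8); c[:a.shape[0],:a.shape[1]]=a; c[:b.shape[0],a.shape[1]:]=b
cv2.imwrite('pics/w1.png',c[...,::-1])
P=np.load('scene0P.npy') if 0 else np.load('topP.npy'); m=(P[...,2]>.006)&(P[...,2]<.03); Q=P[m&(P[...,0]>.3)&(P[...,0]<.6)&(P[...,1]>-.2)&(P[...,1]<.2)]; print('tongs',Q.min(0),Q.max(0),len(Q))
E
```

```text
[0.42867249 0.26342496 0.35263436] [[-0.986  0.164 -0.   ]
 [ 0.164  0.986 -0.001]
 [-0.    -0.001 -1.   ]]
[0.358 0.274 0.474] [ 0.272 -0.046 -0.961] 321.7438236482414
-0.06 0.225 [301.53551052 181.22620238]
-0.022 0.176 [310.47872088 188.30189637]
-0.022 0.163 [310.03744472 190.96818881]
-0.012 0.028 [308.29495466 215.70425004]
tongs [ 0.30043164 -0.19686854  0.00602116] [0.59772851 0.18847937 0.02949714] 117
```

View pics/w1.png

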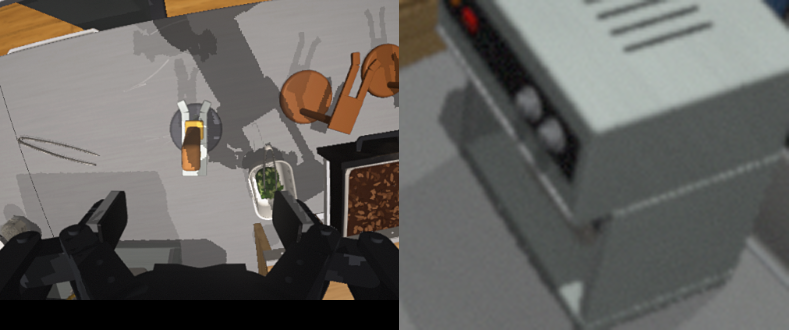

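```bash
python3 - <<'E'
from h import *
z=np.load('w1.npz'); im,d=z['im'],z['d']; ci=dict(eyes.camera_info('wrist'),R=z['R'],t=z['t'])
v,u=np.mgrid[:384,:512]; X=pts(np.c_[u.ravel(),v.ravel()],d.ravel(),ci); c=im.reshape(-1,3).astype(int)
b=(X[:,0]>.36)&(X[:,0]<.51)&(X[:,1]>.21)&(X[:,1]<.3)&(d.ravel()>0)
Q=X[b&(X[:,2]>.27)&(X[:,2]<.285)]; r=cv2.minAreaRect(Q[:,:2].astype(np.float32)); print('top',len(Q),np.median(Q,0),r)
Q=X[b&(X[:,2]>.143)&(X[:,2]<.157)]; r=cv2.minAreaRect(Q[:,:2].astype(np.float32)); print('fork',len(Q),r)
print(cv2.boxPoints(r).round(3).tolist(), Q[:,2].mean()); 
Q=X[b&(X[:,2]>.157)&(X[:,2]<.17)]; r=cv2.minAreaRect(Q[:,:2].astype(np.float32)); print('ferr',len(Q),r,Q.mean(0))
t=(X[:,2]>.005)&(X[:,2]<.025)&(X[:,0]>.3)&(X[:,0]<.55)&(X[:,1]<.2)&(X[:,1]>-.2); Q=X[t];print('tongs',len(Q),np.percentile(Q,[2,98],0).round(3).tolist())
E
```

```text
top 845 [0.41754808 0.25687187 0.27714565] ((0.4186224639415741, 0.2562894821166992), (0.015737216919660568, 0.023326614871621132), 80.53963470458984)
fork 1292 ((0.4329761266708374, 0.2540501654148102), (0.043018437922000885, 0.1025676354765892), 80.34164428710938)
[[0.3790000081062317, 0.2409999966621399], [0.47999998927116394, 0.2240000069141388], [0.4869999885559082, 0.2669999897480011], [0.38600000739097595, 0.2840000092983246]] 0.15061126940721242
ferr 258 ((0.4191153943538666, 0.2565939426422119), (0.02297726646065712, 0.02359086088836193), 80.29719543457031) [0.41433313 0.25936191 0.16038985]
tongs 435 [[0.405, -0.103, 0.005], [0.482, 0.042, 0.013]]
```

Emit:
{"method": "drive_tool", "body": {"rows": [[0.2,-0.2,0,0],[0.35,-0.35,0.5,0],[0.35,-0.35,1.3,0],[0.35,-0.35,2.2,0],[0.35,-0.35,3.1,0],[0.35,-0.35,3.9,0],[0.35,-0.35,4.4,0],[0.35,-0.35,4.5,0]]}}

```text
clock: 2.2
position: [0.4137, 0.2582, 0.2385]
ee_rot: [-0.003, 0.08, 0.997, -0.001]
contact_force: [-1.0, -0.4, -0.2]
width: 0.0848
gripper_force: 0.0
```

Emit:
{"method": "drive_tool", "body": {"rows": [[0,0,0,0],[0,0,0,0],[0,0,0,0],[0,0,0,0],[0,0,0,0],[0,0,0,0],[0,0,0,0],[0,0,0,0]], "grip": 5, "newtons": 60}}

```text
clock: 2.87
position: [0.4171, 0.258, 0.2416]
ee_rot: [0.001, 0.081, 0.997, 0.0]
contact_force: [-1.1, -1.9, 5.7]
width: 0.0155
gripper_force: 58.8
```

Emit:
{"method": "drive_tool", "body": {"rows": [[0,0,-0.1,0],[0,0,-0.3,0],[0,0,-0.6,0],[0,0,-0.8,0],[0,0,-0.8,0],[0.3,0,-0.8,0],[0.7,0,-0.8,0],[1.2,0,-0.8,0]]}}

```text
clock: 3.53
position: [0.3862, 0.2628, 0.2604]
ee_rot: [-0.001, 0.081, 0.997, -0.0]
contact_force: [-1.2, 0.2, -1.9]
width: 0.0154
gripper_force: 58.4
```

Emit:
{"method": "drive_tool", "body": {"rows": [[0.5,0,0,0],[1.0,-0.2,0,0],[1.4,-0.8,0,0],[1.4,-1.6,0,0],[1.4,-2.5,0,-0.1],[1.4,-3.4,0,-0.2],[1.2,-4.1,0,-0.3],[0.6,-4.3,0,-0.3]]}}

```text
clock: 4.2
position: [0.3509, 0.1573, 0.2607]
ee_rot: [-0.001, 0.065, 0.998, -0.001]
contact_force: [-0.7, 0.2, -1.2]
width: 0.0153
gripper_force: 58.7
```

Emit:
{"method": "drive_tool", "body": {"rows": [[-0.8,0,0,0],[-1.8,0,0,0],[-2.8,0,0,0],[-3.8,0,0.3,0],[-4.8,0,0.8,0],[-5.5,0,1.2,0],[-5.9,0,1.4,0],[-5.9,0,1.4,0]]}}

```text
clock: 4.87
position: [0.5016, 0.1398, 0.2245]
ee_rot: [-0.001, 0.065, 0.998, -0.0]
contact_force: [-0.4, 0.1, -1.2]
width: 0.0154
gripper_force: 58.8
```

```bash
python3 - <<'E'
from h import *
p,R,s=tool(); print(p,R.round(3),s['contact_force'])
im,d,ci=grab('scene'); im2,d2,c2=grab('wrist')
c=np.hstack([cv2.resize(im[100:290,180:400],None,fx=1.8,fy=1.8),cv2.resize(im2,(396,342))]); cv2.imwrite('pics/s2.png',c[...,::-1])
E
```

```text
[0.50155095 0.13982546 0.22445535] [[-0.991  0.131 -0.002]
 [ 0.131  0.991 -0.   ]
 [ 0.002 -0.001 -1.   ]] [-0.3630848   0.06012664 -1.19847041]
```

View pics/s2.png

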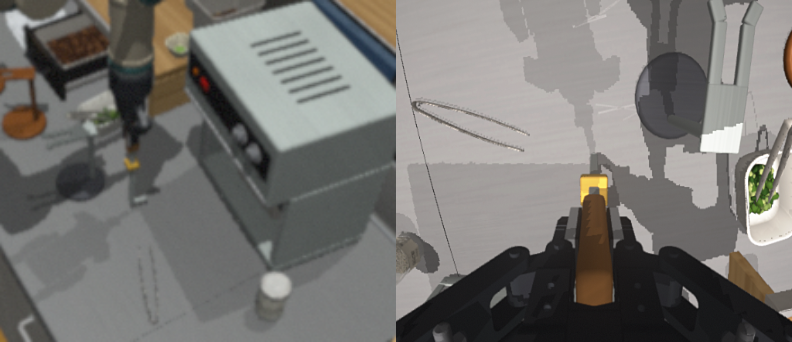

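Emit:
{"method": "drive_tool", "body": {"rows": [[0,0,0.4,0],[0,0,0.75,0],[0,0,0.85,0],[0.3,0,0.92,0],[0.6,0,0.97,0],[0.9,0,1.02,0],[1.2,0,1.06,0],[1.5,0,1.12,0]], "newtons": 20}}

```text
clock: 5.63
position: [0.4644, 0.1452, 0.1985]
ee_rot: [0.002, 0.065, 0.998, 0.0]
contact_force: [1.9, 0.3, 5.8]
width: 0.015
gripper_force: 60.7
```

```bash
cat >> h.py <<'E'
def lean():
    """pole axis from the wrist view: brown handle ridge + brass, in tool frame"""
    p,R,s=tool(); im,d,ci=grab('wrist'); v,u=np.mgrid[:384,:512]
    X=pts(np.c_[u.ravel(),v.ravel()],d.ravel(),ci); T=(X-p)@R   # tool frame
    hsv=cv2.cvtColor(im,cv2.COLOR_RGB2HSV).reshape(-1,3).astype(int)
    wood=(hsv[:,0]<28)&(hsv[:,1]>70)&(abs(T[:,1])<.015)&(abs(T[:,0])<.1)&(T[:,2]>-.06)&(T[:,2]<.2)&(d.ravel()>0)
    Q=T[wood]; z=Q[:,2]
    ed=np.arange(z.min(),z.max(),.006); c=[]
    for a in ed:
        k=Q[(z>=a)&(z<a+.006)]
        if len(k)>8: c.append((a+.003,np.median(k[:,0]),np.median(k[:,1]),len(k)))
    return np.array(c),im,T,p,R,s
E
python3 - <<'E'
from h import *
c,im,T,p,R,s=lean(); print(p,s['contact_force'],s['width'],s['gripper_force']); print(c.round(4)); cv2.imwrite('pics/l1.png',im[...,::-1])
E
```

```text
[0.46440527 0.1451759  0.19850348] [1.88968591 0.32968911 5.77701046] 0.015034570400674236 60.72794795036316
[[-5.120e-02  1.150e-02 -5.000e-04  5.100e+01]
 [-3.920e-02  1.800e-03 -8.000e-04  6.900e+02]
 [-3.320e-02  9.100e-03 -8.000e-04  1.798e+03]
 [-2.720e-02  1.270e-02 -8.000e-04  3.170e+02]
 [-2.120e-02  1.160e-02 -1.500e-03  2.930e+02]
 [-1.520e-02  1.090e-02 -6.000e-04  2.640e+02]
 [-9.200e-03  1.010e-02 -8.000e-04  2.280e+02]
 [-3.200e-03  9.300e-03 -4.000e-04  1.810e+02]
 [ 2.800e-03  8.400e-03 -1.200e-03  1.570e+02]
 [ 8.800e-03  7.600e-03 -7.000e-04  1.440e+02]
 [ 1.480e-02  6.900e-03 -7.000e-04  1.550e+02]
 [ 2.080e-02  6.100e-03 -1.200e-03  1.150e+02]
 [ 2.680e-02  5.100e-03 -1.000e-03  9.600e+01]
 [ 3.280e-02  4.300e-03 -1.300e-03  8.900e+01]
 [ 3.880e-02  3.400e-03 -7.000e-04  8.300e+01]
 [ 4.480e-02  3.000e-03 -7.000e-04  4.300e+01]
 [ 8.080e-02 -7.000e-03 -7.000e-04  5.400e+02]
 [ 8.680e-02 -2.800e-03 -7.000e-04  3.900e+01]]
```

Emit:
{"method": "drive_tool", "body": {"rows": [[0.5,0,0.08,0],[1.0,0,0.2,0],[1.45,0,0.35,0],[1.85,0,0.5,0],[2.2,0,0.66,0],[2.55,0,0.84,0],[2.85,0,1.0,0],[3.1,0,1.12,0]], "grip": 5, "newtons": 40}}

```text
clock: 6.35
position: [0.3862, 0.1551, 0.1692]
ee_rot: [-0.0, 0.065, 0.998, 0.0]
contact_force: [1.4, 0.1, 2.5]
width: 0.0152
gripper_force: 61.7
```

```bash
cat >> h.py <<'E'
def axis():
    c,im,T,p,R,s=lean(); k=(c[:,0]>-.024)&(c[:,0]<.04); f=np.polyfit(c[k,0],c[k,1],1); th=-np.arctan(f[0])
    # fitted line is the robot-side face of the handle, 12 mm off the axis; axis x at grasp point z=.003
    x0=np.polyval(f,.003)-.012/np.cos(th)
    return th,x0,np.std(np.polyval(f,c[k,0])-c[k,1]),c,p,R,s,im
E
python3 - <<'E'
from h import *
th,x0,sd,c,p,R,s,im=axis(); print(p,s['contact_force'],s['width'],s['gripper_force']); print(np.degrees(th),x0,sd);print(c.round(4)[:,:3]); cv2.imwrite('pics/l2.png',im[...,::-1])
E
```

```text
[0.38615271 0.15509558 0.16917009] [1.39945243 0.13677348 2.46960481] 0.015211364880439523 61.73860788345337
3.960765164873312 -0.010906046120231928 0.0
[[-0.0372  0.0106 -0.0007]
 [-0.0312  0.0191 -0.0007]
 [-0.0252  0.0238 -0.0011]
 [-0.0192  0.0027  0.0084]]h.py:27: RankWarning: Polyfit may be poorly conditioned
  c,im,T,p,R,s=lean(); k=(c[:,0]>-.024)&(c[:,0]<.04); f=np.polyfit(c[k,0],c[k,1],1); th=-np.arctan(f[0])
```

View pics/l2.png

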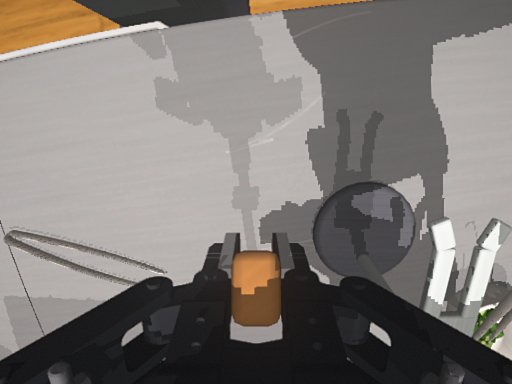

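Emit:
{"method": "drive_tool", "body": {"rows": [[0,0,-0.4,0],[0,0,-1.2,0],[0,0,-2.2,0],[0,0,-3.3,0.3],[-0.2,-0.6,-4.4,1],[-0.4,-1.3,-5.4,2],[-0.6,-2,-6.4,3],[-0.8,-2.8,-7.2,4]], "grip": 5, "newtons": 120}}

```text
clock: 7.07
position: [0.3964, 0.0827, 0.35]
ee_rot: [-0.002, 0.273, 0.962, -0.0]
contact_force: [1.1, 0.7, -0.6]
width: 0.0153
gripper_force: 117.2
```

```bash
python3 - <<'E'
from h import *
p,R,s=tool(); d=np.array([.392,0,.38])-p; print(p,R[:,0].round(3),'shift units',(R.T@d/.025).round(2),s['gripper_force'])
E
```

```text
[0.39637239 0.08271639 0.3499676 ] [-0.851  0.526  0.005] shift units [-1.59 -2.91 -1.2 ] 117.20117568969727
```

Emit:
{"method": "drive_tool", "body": {"rows": [[-0.3,-0.5,-0.3,1],[-0.7,-1.2,-0.6,2],[-1.1,-1.9,-0.9,3],[-1.4,-2.5,-1.1,4],[-1.6,-2.9,-1.2,4.9],[-1.6,-2.9,-1.2,5],[-1.6,-2.9,-1.2,5],[-1.6,-2.9,-1.2,5]]}}

```text
clock: 7.73
position: [0.3934, 0.001, 0.3786]
ee_rot: [-0.002, 0.51, 0.86, -0.0]
contact_force: [-0.6, -0.1, -1.4]
width: 0.0147
gripper_force: 117.2
```

```bash
python3 - <<'E'
from h import *
p,R,s=tool(); im,d,ci=grab('wrist'); np.savez('w3.npz',im=im,d=d,R=ci['R'],t=ci['t']); print(p,R[:,0].round(3))
sc,ds,cs=grab('scene'); np.savez('s3.npz',im=sc,d=ds); tp,dt,ct=grab('top'); np.savez('t3.npz',im=tp,d=dt)
K=np.array([[ci['fx'],0,ci['cx']],[0,ci['fy'],ci['cy']],[0,0,1]])
X=np.array([.677,.021,0])+np.array([.9907,-.136,0])*-.022+[0,0,.176]
uv=cv2.projectPoints(X[None],cv2.Rodrigues(np.array(ci['R']))[0],np.array(ci['t'],float),K,np.array(ci['dist']))[0].ravel(); print(uv)
u,v=uv.astype(int); u=min(max(u,60),451); v=min(max(v,50),333); print(u,v)
a=cv2.resize(im[v-50:v+50,u-60:u+60],None,fx=4,fy=4,interpolation=cv2.INTER_CUBIC); b=cv2.resize(im,(300,225)); a[:0]
c=np.zeros((400,780,3),np.uint8); c[:,:480]=a; c[:225,480:]=b; cv2.imwrite('pics/w3.png',c[...,::-1])
E
```

```text
[0.39342942 0.0010442  0.37859903] [-0.479  0.878  0.003]
[463.81042894 261.29540614]
451 261
```

View pics/w3.png

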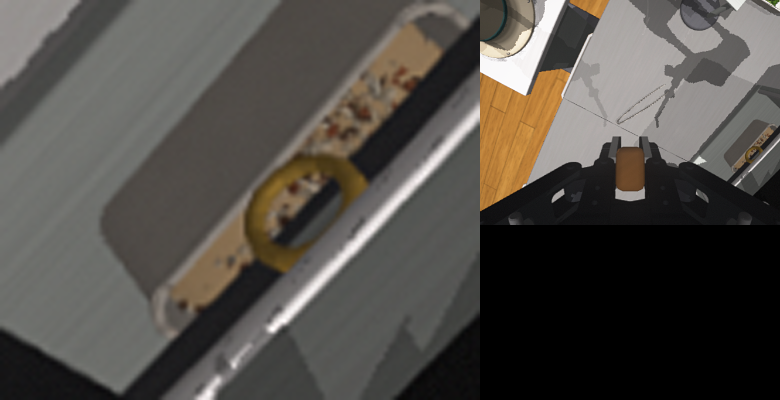

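```bash
python3 - <<'E'
from h import *
from scipy.optimize import least_squares
z=np.load('w3.npz'); im,d=z['im'],z['d']; ci=dict(eyes.camera_info('wrist'),R=z['R'],t=z['t'])
v,u=np.mgrid[:384,:512]; X=pts(np.c_[u.ravel(),v.ravel()],d.ravel(),ci); hsv=cv2.cvtColor(im,cv2.COLOR_RGB2HSV).reshape(-1,3).astype(int)
xa=np.array([.9907,-.136,0]);ya=np.array([.136,.9907,0]);o=np.array([.677,.021,0])
L=np.c_[(X-o)@xa,(X-o)@ya,X[:,2]]
m=(hsv[:,0]>17)&(hsv[:,0]<30)&(hsv[:,1]>130)&(hsv[:,2]<200)&(u.ravel()>440)&(u.ravel()<495)&(v.ravel()>240)&(v.ravel()<290)&(abs(L[:,0]+.022)<.012)
Q=L[m]; print(len(Q),Q.min(0),Q.max(0),np.median(Q,0))
# torus surface fit: centre (x,y,z), R=16, r=3
f=lambda c:np.hypot(np.hypot(Q[:,1]-c[1],Q[:,2]-c[2])-.016,Q[:,0]-c[0])-.003
r=least_squares(f,[-.022,0,.176],loss='soft_l1',f_scale=.001); print('ring local',r.x.round(4),'rms',np.sqrt(np.mean(r.fun**2)),'world',o+xa*r.x[0]+ya*r.x[1]+[0,0,r.x[2]])
# visor edge: points with z .2-.24 near
# roof yaw / front edge from wrist: points z .36
k=(abs(L[:,2]-.225)<.008)&(abs(L[:,0])<.1)&(abs(L[:,1])<.15); print('visor', k.sum(), np.percentile(L[k],[2,50,98],0).round(3).tolist() if k.any() else '')
# top face of the handle in tool frame -> lean
p,R,s=tool(); T=(X-p)@R
k=(hsv[:,0]<25)&(hsv[:,1]>90)&(abs(T[:,1])<.007)&(T[:,2]<-.015)&(T[:,2]>-.045)&(abs(T[:,0])<.05); W=T[k]
A=np.c_[W[:,0],np.ones(len(W))]
for _ in range(5):
    q=np.linalg.lstsq(A,W[:,2],rcond=None)[0]; e=A@q-W[:,2]; g=abs(e)<.0015; A,W=A[g],W[g]
print('top face slope deg',np.degrees(np.arctan(q[0])),len(W),W[:,0].min(),W[:,0].max(),'z',W[:,2].min(),W[:,2].max(), 'mid', W.mean(0))
# scene+top: hook end points
for n in('s3','t3'):
    w=np.load(n+'.npz'); cc=eyes.camera_info({'s':'scene','t':'top'}[n[0]]); Y=(pts(np.c_[u.ravel(),v.ravel()],w['d'].ravel(),cc)-p)@R
    k=(abs(Y[:,1])<.012)&(Y[:,2]>.055)&(Y[:,2]<.19)&(Y[:,0]<0)&(Y[:,0]>-.18); Y=Y[k]
    if len(Y)>5: print(n,len(Y),np.degrees(np.arctan(np.polyfit(Y[:,2],Y[:,0],1)[0])),Y[np.argsort(Y[:,2])][::max(1,len(Y)//8)].round(3).tolist())
E
```

```text
267 [-0.02468685 -0.01804537  0.16093769] [-0.01153114  0.01911709  0.19322792] [-0.02222659  0.00024329  0.1748149 ]
ring local [-0.02    0.0003  0.1787] rms 0.0009339718558077148 world [0.65726895 0.02405557 0.17874191]
visor 119 [[-0.061, -0.058, 0.231], [-0.06, -0.0, 0.232], [-0.059, 0.051, 0.233]]
top face slope deg 30.362102768436003 2301 0.004380347068190039 0.02395353734060409 z -0.03900610811168439 -0.02664328789266338 mid [ 0.01448342 -0.00114553 -0.03321492]
s3 221 -33.14793466842593 [[-0.037, -0.003, 0.055], [-0.048, 0.001, 0.061], [-0.043, -0.007, 0.068], [-0.06, -0.003, 0.087], [-0.071, -0.004, 0.102], [-0.081, -0.005, 0.12], [-0.096, 0.005, 0.139], [-0.105, -0.003, 0.152], [-0.104, 0.004, 0.16]]
```

Emit:
{"method": "drive_tool", "body": {"rows": [[0,0.2,0.2,-1.1],[0.1,0.6,0.5,-2.2],[0.2,1.1,0.9,-3.3],[0.3,1.6,1.3,-4.4],[0.4,2.1,1.7,-5.5],[0.6,2.6,2.0,-6.6],[0.7,2.9,2.2,-7.7],[0.7,3.0,2.2,-8.8]]}}

```text
clock: 8.55
position: [0.4517, 0.0531, 0.3231]
ee_rot: [-0.002, 0.071, 0.997, 0.0]
contact_force: [-0.0, 0.4, -1.3]
width: 0.0146
gripper_force: 117.2
```

```bash
python3 - <<'E'
from h import *
p,R,s=tool(); print(p,R[:,0].round(4),s['contact_force'])
for t in ([.498,.0467,.3235],[.535,.0417,.3385]): print((R.T@(np.array(t)-p)/.025).round(2))
print('yaw',np.degrees(np.arctan2(-R[1,0],-R[0,0])))
# pole line from the scene view, tool frame, both faces
im,d,ci=grab('scene'); v,u=np.mgrid[:384,:512]; Y=(pts(np.c_[u.ravel(),v.ravel()],d.ravel(),ci)-p)@R
k=(abs(Y[:,1])<.015)&(Y[:,2]>.05)&(Y[:,2]<.2)&(Y[:,0]<0)&(Y[:,0]>-.18); Y=Y[k]; b=[Y[(Y[:,2]>=a)&(Y[:,2]<a+.012)] for a in np.arange(.05,.19,.012)]
print([(len(q),*np.median(q,0).round(3),q[:,0].min().round(3)) for q in b if len(q)])
E
```

```text
[0.45170057 0.05313169 0.32308441] [-0.9898  0.1422  0.0034] [-0.02544236  0.42015691 -1.34403517]
[-1.87  0.01 -0.02]
[-3.36  0.02 -0.63]
yaw -8.177571111770801
[(44, np.float64(-0.057), np.float64(-0.003), np.float64(0.058), np.float64(-0.175)), (47, np.float64(-0.05), np.float64(-0.006), np.float64(0.068), np.float64(-0.175)), (24, np.float64(-0.171), np.float64(-0.004), np.float64(0.08), np.float64(-0.175)), (12, np.float64(-0.067), np.float64(-0.003), np.float64(0.091), np.float64(-0.171)), (9, np.float64(-0.075), np.float64(-0.004), np.float64(0.104), np.float64(-0.078)), (7, np.float64(-0.08), np.float64(-0.003), np.float64(0.117), np.float64(-0.087)), (8, np.float64(-0.087), np.float64(-0.004), np.float64(0.129), np.float64(-0.094)), (6, np.float64(-0.094), np.float64(-0.004), np.float64(0.14), np.float64(-0.098)), (24, np.float64(-0.121), np.float64(-0.002), np.float64(0.153), np.float64(-0.137)), (7, np.float64(-0.11), np.float64(-0.003), np.float64(0.16), np.float64(-0.116))]
```

Emit:
{"method": "drive_tool", "body": {"rows": [[-0.4,0,0,0],[-0.9,0,0,0],[-1.4,0,0,0],[-1.8,0,0,0],[-1.9,0,0,0],[-2.1,0,-0.08,0],[-2.3,0,-0.17,0],[-2.5,0,-0.25,0]]}}

```text
clock: 9.27
position: [0.514, 0.0418, 0.3314]
ee_rot: [-0.0, 0.076, 0.997, 0.0]
contact_force: [0.1, 0.4, -1.8]
width: 0.0148
gripper_force: 117.2
```

Emit:
{"method": "drive_tool", "body": {"rows": [[-0.12,0,-0.05,0],[-0.24,0,-0.1,0],[-0.36,0,-0.15,0],[-0.48,0,-0.2,0],[-0.6,0,-0.25,0],[-0.7,0,-0.29,0],[-0.8,0,-0.33,0],[-0.8,0,-0.33,0]]}}

```text
clock: 9.93
position: [0.534, 0.0389, 0.3395]
ee_rot: [0.0, 0.076, 0.997, 0.0]
contact_force: [0.5, -0.0, -1.7]
width: 0.0143
gripper_force: 117.2
```

Emit:
{"method": "drive_tool", "body": {"rows": [[0,0,0,0],[0,0,0,0],[0,0,0.1,0],[0,0,0.2,0],[0,0,0.35,0],[0,0,0.5,0],[0,0,0.65,0],[0,0,0.8,0]]}}

```text
clock: 10.6
position: [0.5331, 0.039, 0.3195]
ee_rot: [0.0, 0.076, 0.997, 0.0]
contact_force: [-2.8, 0.1, 3.1]
width: 0.0147
gripper_force: 117.6
```

```bash
python3 - <<'E'
from h import *
p,R,s=tool(); print(p,s['contact_force'],s['moment'],s['width'],s['gripper_force'])
im,d,ci=grab('scene'); im2,d2,c2=grab('wrist'); np.savez('w4.npz',im=im2,d=d2,R=c2['R'],t=c2['t'])
c=np.hstack([cv2.resize(im[120:260,250:410],None,fx=2.5,fy=2.5,interpolation=cv2.INTER_CUBIC),cv2.resize(im2,(390,350))]); cv2.imwrite('pics/s4.png',c[...,::-1])
E
```

```text
[0.53307936 0.03904442 0.31948497] [-2.78202791  0.11402064  3.09922903] [ 0.00806411  0.27717692 -0.03745209] 0.014692540536897485 117.6233446598053
```

View pics/s4.png

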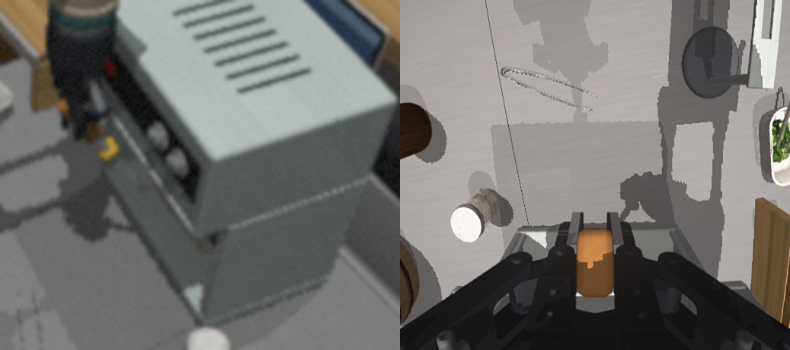

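Emit:
{"method": "drive_tool", "body": {"rows": [[0,0,0.15,0],[0,0,0.35,0],[0,0,0.55,0],[0,0,0.8,0],[0,0,1.05,0],[0,0,1.3,0],[0,0,1.55,0],[0,0,1.8,0]]}}

```text
clock: 11.37
position: [0.5333, 0.039, 0.2735]
ee_rot: [-0.0, 0.076, 0.997, 0.0]
contact_force: [-3.8, 0.4, 3.8]
width: 0.0149
gripper_force: 117.8
```

Emit:
{"method": "drive_tool", "body": {"rows": [[0,0,0.25,0],[0,0,0.5,0],[0,0,0.75,0],[0,0,1.0,0],[0,0,1.2,0],[0,0,1.4,0],[0,0,1.5,0],[0,0,1.5,0]]}}

```text
clock: 12.03
position: [0.5335, 0.039, 0.2358]
ee_rot: [-0.0, 0.076, 0.997, 0.0]
contact_force: [-1.4, 1.6, -0.0]
width: 0.0146
gripper_force: 117.7
```

```bash
cat > top.py <<'E'
from h import *
def topface():
    p,R,s=tool(); im,d,ci=grab('wrist'); v,u=np.mgrid[:384,:512]; T=(pts(np.c_[u.ravel(),v.ravel()],d.ravel(),ci)-p)@R
    hsv=cv2.cvtColor(im,cv2.COLOR_RGB2HSV).reshape(-1,3).astype(int)
    W=T[(hsv[:,0]<25)&(hsv[:,1]>90)&(abs(T[:,1])<.007)&(T[:,2]<-.01)&(T[:,2]>-.05)&(abs(T[:,0])<.06)]
    A=np.c_[W[:,0],np.ones(len(W))]
    for _ in range(8):
        q=np.linalg.lstsq(A,W[:,2],rcond=None)[0]; e=A@q-W[:,2]; g=abs(e)<max(.0012,1.5*np.std(e)); A,W=A[g],W[g]
    print(p.round(4),'F',np.round(s['contact_force'],1),'w',round(s['width'],4),s['gripper_force'],'top slope',np.degrees(np.arctan(q[0])).round(1),len(W),'x',W[:,0].min().round(4),W[:,0].max().round(4),'z',W[:,2].mean().round(4)); return im,T
if __name__=='__main__': topface()
E
python3 top.py
```

```text
[0.5335 0.039  0.2358] F [-1.4  1.6 -0. ] w 0.0146 117.69891500473022 top slope 30.5 2334 x 0.0057 0.025 z -0.0338
```

Emit:
{"method": "drive_tool", "body": {"rows": [[0,0,0.12,0],[0,0,0.24,0],[0,0,0.36,0],[0,0,0.48,0],[0,0,0.58,0],[0,0,0.68,0],[0,0,0.76,0],[0,0,0.8,0]]}}

```text
clock: 12.75
position: [0.5333, 0.039, 0.2166]
ee_rot: [-0.0, 0.076, 0.997, 0.0]
contact_force: [-4.5, -0.2, 6.3]
width: 0.0146
gripper_force: 117.9
```

Emit:
{"method": "drive_tool", "body": {"rows": [[0,0,0.04,0],[0,0,0.08,0],[0,0,0.12,0],[0,0,0.16,0],[0,0,0.2,0],[0,0,0.24,0],[0,0,0.28,0],[0,0,0.28,0]]}}

```text
clock: 13.42
position: [0.5332, 0.0391, 0.2114]
ee_rot: [0.001, 0.076, 0.997, 0.0]
contact_force: [-4.0, -0.5, 6.7]
width: 0.0147
gripper_force: 118.9
```

Emit:
{"method": "drive_tool", "body": {"rows": [[0,0,0.04,0],[0,0,0.08,0],[0,0,0.12,0],[0,0,0.16,0],[0,0,0.2,0],[0,0,0.24,0],[0,0,0.28,0],[0,0,0.28,0]]}}

```text
clock: 14.08
position: [0.5331, 0.0391, 0.2038]
ee_rot: [0.0, 0.076, 0.997, 0.0]
contact_force: [-5.9, 0.2, 10.1]
width: 0.0144
gripper_force: 118.9
```

```bash
python3 top.py
```

```text
[0.5331 0.0391 0.2038] F [-5.9  0.2 10.1] w 0.0144 118.88424396514893 top slope 31.0 2342 x 0.0057 0.0251 z -0.0338
```

Emit:
{"method": "drive_tool", "body": {"rows": [[0,0,0.04,0],[0,0,0.08,0],[0,0,0.12,0],[0,0,0.16,0],[0,0,0.2,0],[0,0,0.2,0],[0,0,0.2,0],[0,0,0.2,0]]}}

```text
clock: 14.8
position: [0.5319, 0.0393, 0.2021]
ee_rot: [0.0, 0.076, 0.997, 0.0]
contact_force: [-15.7, 2.3, 28.3]
width: 0.0144
gripper_force: 121.7
```

```bash
python3 top.py
```

```text
[0.5319 0.0393 0.2021] F [-15.7   2.3  28.3] w 0.0144 121.68923377990723 top slope 31.4 2328 x 0.0062 0.0253 z -0.0337
```

Emit:
{"method": "drive_tool", "body": {"rows": [[0,0,-0.2,0],[0,0,-0.4,0],[0,0,-0.6,0],[0,0,-0.6,0],[0,0,-0.6,0],[0,0,-0.6,0],[0,0,-0.6,0],[0,0,-0.6,0]]}}

```text
clock: 15.52
position: [0.5333, 0.039, 0.2121]
ee_rot: [-0.001, 0.076, 0.997, 0.0]
contact_force: [-0.0, -0.2, -1.2]
width: 0.0148
gripper_force: 117.4
```

Emit:
{"method": "drive_tool", "body": {"rows": [[0.15,0,0.06,0],[0.35,0,0.14,0],[0.55,0,0.22,0],[0.8,0,0.32,0],[1.0,0,0.4,0],[1.3,0,0.5,0],[1.6,0,0.5,0],[2.0,0,0.4,0]]}}

```text
clock: 16.18
position: [0.483, 0.0466, 0.2023]
ee_rot: [-0.001, 0.076, 0.997, 0.0]
contact_force: [-0.3, 0.2, -0.7]
width: 0.0146
gripper_force: 117.4
```

Emit:
{"method": "drive_tool", "body": {"rows": [[0.4,0,-0.2,0],[0.9,0,-0.6,0],[1.4,0,-1.2,0],[1.9,0,-2,0],[2.3,0,-3,0],[2.6,0,-4,0],[2.7,0,-5,0],[2.7,0,-6,0]]}}

```text
clock: 16.85
position: [0.4153, 0.057, 0.3549]
ee_rot: [0.001, 0.075, 0.997, 0.0]
contact_force: [0.6, -0.3, -1.7]
width: 0.0146
gripper_force: 117.4
```

```bash
python3 top.py; python3 - <<'E'
from h import *
p,R,s=tool(); print('yaw',np.degrees(np.arctan2(-R[1,0],-R[0,0])))
im,d,ci=grab('scene'); v,u=np.mgrid[:384,:512]; P=pts(np.c_[u.ravel(),v.ravel()],d.ravel(),ci); Y=(P-p)@R
k=(abs(Y[:,1])<.015)&(Y[:,2]>.08)&(Y[:,2]<.2)&(Y[:,0]<0)&(Y[:,0]>-.18); Y=Y[k]; print([(len(q),*np.median(q,0).round(3),q[:,0].min().round(3)) for q in [Y[(Y[:,2]>=a)&(Y[:,2]<a+.012)] for a in np.arange(.08,.19,.012)] if len(q)])
cv2.imwrite('pics/s5.png',cv2.resize(im[100:300,180:410],None,fx=3.2,fy=2.9,interpolation=cv2.INTER_CUBIC)[...,::-1])
E
```

```text
[0.4153 0.057  0.3549] F [ 0.6 -0.3 -1.7] w 0.0146 117.39417314529419 top slope 31.2 2359 x 0.0057 0.025 z -0.0338
yaw -8.660920272820453
[(9, np.float64(-0.061), np.float64(-0.004), np.float64(0.085), np.float64(-0.068)), (11, np.float64(-0.067), np.float64(-0.004), np.float64(0.097), np.float64(-0.075)), (10, np.float64(-0.077), np.float64(-0.004), np.float64(0.111), np.float64(-0.082)), (12, np.float64(-0.085), np.float64(-0.005), np.float64(0.123), np.float64(-0.091)), (8, np.float64(-0.092), np.float64(-0.005), np.float64(0.134), np.float64(-0.097)), (16, np.float64(-0.101), np.float64(-0.003), np.float64(0.147), np.float64(-0.137)), (23, np.float64(-0.116), np.float64(-0.002), np.float64(0.156), np.float64(-0.132)), (1, np.float64(-0.109), np.float64(0.0), np.float64(0.171), np.float64(-0.109))]
```

View pics/s5.png

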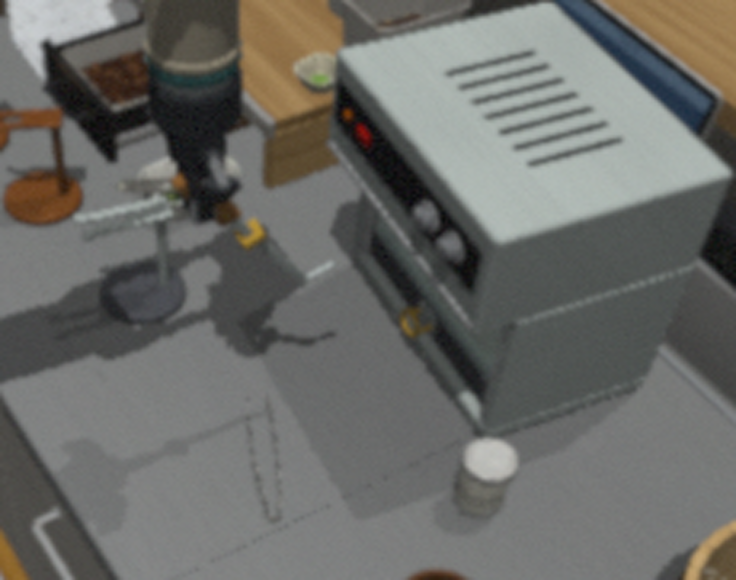

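Emit:
{"method": "drive_tool", "body": {"rows": [[0.4,0.4,0,0],[1.2,1.2,0,0],[2.2,2.1,0,0],[3.2,3,0,0],[4.2,3.9,0,0],[5.2,4.8,0,0.16],[6.2,5.7,0,0.16],[7.1,6.6,0,0.16]], "grip": 5, "newtons": 50}}

```text
clock: 17.62
position: [0.2642, 0.247, 0.3522]
ee_rot: [-0.0, 0.084, 0.996, -0.0]
contact_force: [-0.3, -0.1, -1.8]
width: 0.015
gripper_force: 117.2
```

```bash
python3 - <<'E'
from h import *
p,R,s=tool(); print(p,R.round(4),'yaw',np.degrees(np.arctan2(-R[1,0],-R[0,0])),s['gripper_force'])
print((R.T@(np.array([.232,.288,.28])-p)/.025).round(2))
im,d,ci=grab('scene'); v,u=np.mgrid[:384,:512]; P=pts(np.c_[u.ravel(),v.ravel()],d.ravel(),ci); hsv=cv2.cvtColor(im,cv2.COLOR_RGB2HSV).reshape(-1,3)
k=(abs(u.ravel()-309)<9)&(abs(v.ravel()-210)<9)&(hsv[:,1]>110)&(hsv[:,0]>15)&(hsv[:,0]<32); print('ring now',k.sum(),np.median(P[k],0),P[k].min(0),P[k].max(0))
E
```

```text
[0.26418457 0.24701505 0.35219719] [[-9.858e-01  1.676e-01 -8.000e-04]
 [ 1.676e-01  9.858e-01 -1.000e-04]
 [ 8.000e-04 -2.000e-04 -1.000e+00]] yaw -9.650066642803417 117.24215984344482
[1.54 1.4  2.89]
ring now 33 [0.66001817 0.02434629 0.0571141 ] [0.65532727 0.00594929 0.01087223] [0.67703288 0.05640801 0.07544034]
```

Emit:
{"method": "drive_tool", "body": {"rows": [[0.3,0.3,0.2,0],[0.7,0.7,0.6,0],[1.1,1.1,1.1,0],[1.4,1.4,1.7,0],[1.5,1.4,2.3,0],[1.5,1.4,2.7,0],[1.5,1.4,2.9,0],[1.5,1.4,2.9,0]]}}

```text
clock: 18.33
position: [0.2346, 0.2865, 0.2789]
ee_rot: [-0.001, 0.084, 0.996, -0.001]
contact_force: [-0.0, 0.8, -1.5]
width: 0.0146
gripper_force: 117.2
```

```bash
cat > st.py <<'E'
from h import *
from top import topface
def stand():
    p,R,s=tool(); a=np.radians(-9.65); sx=np.array([np.cos(a),np.sin(a),0]); sy=np.array([-np.sin(a),np.cos(a),0]); S=np.array([.419,.2563,0])
    print('TCP in stand',((p-S)@sx).round(4),((p-S)@sy).round(4),p[2].round(4),'yaw',np.degrees(np.arctan2(-R[1,0],-R[0,0])).round(2)); return p,R,s,S,sx,sy
if __name__=='__main__':
    p,R,s,S,sx,sy=stand(); im,T=topface(); X=T@R.T+p; L=np.c_[(X-S)@sx,(X-S)@sy,X[:,2]]
    k=(abs(L[:,2]-.15)<.005)&(L[:,0]>-.05)&(L[:,0]<.08)&(abs(L[:,1])<.035)
    Q=L[k]; print('fork px',len(Q))
    for a in np.arange(-.04,.07,.01):
        q=Q[(Q[:,0]>=a)&(Q[:,0]<a+.01)]
        if len(q)>8: y=q[:,1]; print(a.round(3),len(q),'y',y.min().round(4),y.max().round(4),'inner',(y[y<0].max() if (y<0).any() else 0).round(4),(y[y>0].min() if (y>0).any() else 0).round(4))
    cv2.imwrite('pics/st_%d.png'%int(s['clock']*10),im[...,::-1])
E
python3 st.py
```

```text
TCP in stand -0.1869 -0.0012 0.2789 yaw -9.63
[0.2346 0.2865 0.2789] F [-0.   0.8 -1.5] w 0.0146 117.19591498374939 top slope 30.3 2349 x 0.0056 0.0251 z -0.0339
fork px 0
```

Emit:
{"method": "drive_tool", "body": {"rows": [[-0.1,0.08,0,0],[-0.5,0.08,0,0],[-1.1,0.08,0,0],[-1.7,0.08,0,0],[-2.3,0.08,0,0],[-2.9,0.08,0,0],[-3.5,0.08,0,0],[-3.9,0.08,0,0]]}}

```text
clock: 19.05
position: [0.3347, 0.2728, 0.2807]
ee_rot: [0.001, 0.085, 0.996, 0.0]
contact_force: [-0.3, -0.1, 1.1]
width: 0.0147
gripper_force: 117.3
```

Emit:
{"method": "drive_tool", "body": {"rows": [[-0.1,0,0,0],[-0.2,0,-0.02,0],[-0.3,0,-0.04,0],[-0.4,0,-0.06,0],[-0.55,0,-0.1,0],[-0.7,0,-0.15,0],[-0.85,0,-0.2,0],[-1.0,0,-0.25,0]]}}

```text
clock: 19.72
position: [0.3529, 0.2693, 0.2864]
ee_rot: [-0.004, 0.083, 0.997, 0.0]
contact_force: [-4.5, 2.3, -1.0]
width: 0.0147
gripper_force: 117.8
```

```bash
python3 st.py
```

```text
TCP in stand -0.0674 0.0017 0.2864 yaw -9.57
[0.3529 0.2693 0.2864] F [-4.5  2.3 -1. ] w 0.0147 117.79893279075623 top slope 25.4 2382 x 0.0025 0.0229 z -0.0351
fork px 488
-0.04 195 y -0.0215 0.0219 inner -0.0102 0.0097
-0.03 148 y -0.0121 0.0133 inner -0.0068 0.0063
-0.02 145 y -0.0121 0.0133 inner -0.0068 0.0063
```

Emit:
{"method": "drive_tool", "body": {"rows": [[-0.2,0,-0.05,0],[-0.4,0,-0.12,0],[-0.6,0,-0.18,0],[-0.8,0,-0.24,0],[-1.0,0,-0.29,0],[-1.2,0,-0.34,0],[-1.4,0,-0.38,0],[-1.6,0,-0.42,0]]}}

```text
clock: 20.43
position: [0.3932, 0.262, 0.2966]
ee_rot: [-0.003, 0.084, 0.996, -0.001]
contact_force: [-4.2, 1.4, 0.2]
width: 0.0149
gripper_force: 117.2
```

```bash
python3 st.py
```

```text
TCP in stand -0.0263 0.0013 0.2966 yaw -9.59
[0.3932 0.262  0.2966] F [-4.2  1.4  0.2] w 0.0149 117.15619325637817 top slope 14.7 1998 x -0.0019 0.0172 z -0.0363
fork px 1182
-0.04 190 y -0.0221 0.0218 inner -0.01 0.0098
-0.03 297 y -0.0202 0.0202 inner -0.0066 0.0064
-0.02 260 y -0.0163 0.0162 inner -0.0066 0.0064
-0.01 260 y -0.0165 0.0164 inner -0.0066 0.0065
0.0 169 y -0.0167 0.0165 inner -0.0005 0.0004
```

Emit:
{"method": "drive_tool", "body": {"rows": [[-0.2,0,-0.03,0],[-0.4,0,-0.06,0],[-0.6,0,-0.09,0],[-0.8,0,-0.11,0],[-1.0,0,-0.13,0],[-1.15,0,-0.14,0],[-1.3,0,-0.15,0],[-1.4,0,-0.15,0]]}}

```text
clock: 21.15
position: [0.4287, 0.2563, 0.3007]
ee_rot: [-0.002, 0.084, 0.996, -0.0]
contact_force: [-3.8, -0.1, -0.6]
width: 0.0145
gripper_force: 115.4
```

```bash
python3 st.py; python3 - <<'E'
from h import *
c=lean()[0]; print(c.round(4)[:,:3])
E
```

```text
TCP in stand 0.0096 0.0017 0.3007 yaw -9.61
[0.4287 0.2563 0.3007] F [-3.8 -0.1 -0.6] w 0.0145 115.43012380599976 top slope 8.8 1338 x -0.0029 0.0122 z -0.0366
fork px 1651
-0.04 194 y -0.0219 0.0219 inner -0.0101 0.0101
-0.03 305 y -0.0203 0.0202 inner -0.0068 0.0068
-0.02 287 y -0.0163 0.0163 inner -0.0068 0.0068
-0.01 263 y -0.0165 0.0165 inner -0.0068 0.0069
0.0 296 y -0.0166 0.0167 inner -0.0 0.0
0.01 240 y -0.0168 0.0168 inner -0.0053 0.0061
0.02 29 y -0.0169 0.017 inner -0.015 0.0159
0.03 19 y -0.0162 0.0171 inner -0.016 0.017
[[-0.0514  0.0114 -0.0007]
 [-0.0394  0.0038 -0.0008]
 [-0.0334  0.0094 -0.0008]
 [-0.0274  0.0108 -0.0008]
 [-0.0214  0.0105 -0.0012]
 [-0.0154  0.0105 -0.0008]
 [-0.0094  0.0104 -0.0008]
 [-0.0034  0.0103 -0.0008]
 [ 0.0026  0.0102 -0.0012]
 [ 0.0086  0.0101 -0.0008]
 [ 0.0146  0.0101 -0.0008]
 [ 0.0206  0.01   -0.0003]
 [ 0.0266  0.0099 -0.0013]
 [ 0.0326  0.0098 -0.001 ]
 [ 0.0386  0.0096 -0.001 ]
 [ 0.0446  0.0094 -0.0013]
 [ 0.0806  0.0032 -0.0007]
 [ 0.0866  0.009   0.0006]]Traceback (most recent call last):
  File "st.py", line 12, in <module>
    if len(q)>8: y=q[:,1]; print(a.round(3),len(q),'y',y.min().round(4),y.max().round(4),'inner',(y[y<0].max() if (y<0).any() else 0).round(4),(y[y>0].min() if (y>0).any() else 0).round(4))
                                                                                                                                               ^^^^^^^^^^^^^^^^^^^^^^^^^^^^^^^^^^^^^^^^^^
AttributeError: 'int' object has no attribute 'round'
```

Emit:
{"method": "drive_tool", "body": {"rows": [[0.15,0,0,0],[0.3,0,0.1,0],[0.35,0,0.5,0],[0.35,0,0.9,0],[0.35,0,1.3,0],[0.35,0,1.7,0],[0.35,0,2.0,0],[0.35,0,2.15,0]]}}

```text
clock: 21.92
position: [0.4215, 0.2574, 0.2452]
ee_rot: [-0.001, 0.084, 0.996, -0.001]
contact_force: [-0.2, 0.0, -1.7]
width: 0.0146
gripper_force: 115.1
```

Emit:
{"method": "drive_tool", "body": {"rows": [[0,0,0.04,0],[0,0,0.08,0],[0,0,0.12,0],[0,0,0.16,0],[0,0,0.2,0],[0,0,0.22,0],[0,0,0.24,0],[0,0,0.24,0]]}}

```text
clock: 22.58
position: [0.422, 0.2578, 0.2411]
ee_rot: [0.0, 0.084, 0.996, 0.0]
contact_force: [0.0, 0.6, -1.5]
width: 0.0147
gripper_force: 115.1
```

```bash
python3 - <<'E'
from st import *
stand(); c,im,T,p,R,s=lean(); print(s['contact_force'],c.round(4)[4:-1:2,:3]); cv2.imwrite('pics/f.png',im[...,::-1])
E
```

```text
TCP in stand 0.0027 0.0019 0.2411 yaw -9.64
[ 0.00809971  0.56618098 -1.50956556] [[-0.0211  0.0107 -0.0012]
 [-0.0091  0.0104 -0.0008]
 [ 0.0029  0.0101 -0.0008]
 [ 0.0149  0.0098 -0.001 ]
 [ 0.0269  0.0095 -0.0008]
 [ 0.0389  0.009  -0.0008]
 [ 0.0809  0.0025 -0.0001]]
```

View pics/f.png

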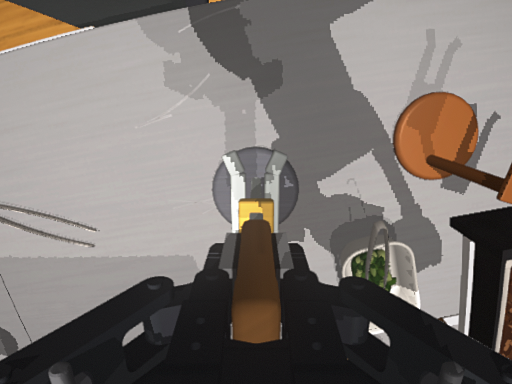

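Emit:
{"method": "drive_tool", "body": {"rows": [[0,0,0.02,0],[0,0,0.04,0],[0,0,0.06,0],[0,0,0.08,0],[0,0,0.1,0],[0,0,0.12,0],[0,0,0.12,0],[0,0,0.12,0]]}}

```text
clock: 23.3
position: [0.4223, 0.2578, 0.2405]
ee_rot: [0.001, 0.084, 0.996, 0.0]
contact_force: [-2.7, -1.9, 10.4]
width: 0.0144
gripper_force: 117.1
```

Emit:
{"method": "drive_tool", "body": {"rows": [[0,0,0.02,0],[0,0,0.04,0],[0,0,0.06,0],[0,0,0.08,0],[0,0,0.1,0],[0,0,0.12,0],[0,0,0.12,0],[0,0,0.12,0]]}}

```text
clock: 23.97
position: [0.4223, 0.2578, 0.2404]
ee_rot: [0.002, 0.084, 0.996, 0.001]
contact_force: [-6.1, -2.8, 26.8]
width: 0.0147
gripper_force: 119.2
```

Emit:
{"method": "drive_tool", "body": {"rows": [[0,0,-0.1,0],[0,0,-0.18,0],[0,0,-0.18,0],[0,0,-0.18,0],[0,0,-0.18,0],[0,0,-0.18,0],[0,0,-0.18,0],[0,0,-0.18,0]]}}

```text
clock: 24.63
position: [0.4225, 0.2579, 0.2405]
ee_rot: [0.001, 0.084, 0.996, 0.0]
contact_force: [0.2, -0.8, 8.1]
width: 0.0145
gripper_force: 116.0
```

Emit:
{"method": "drive_tool", "body": {"rows": [[0,0,0,0],[0,0,0,0],[0,0,0,0],[0,0,0,0],[0,0,0,0],[0,0,0,0],[0,0,0,0],[0,0,0,0]], "grip": 60}}

```text
clock: 25.3
position: [0.422, 0.2578, 0.2395]
ee_rot: [-0.0, 0.084, 0.996, 0.0]
contact_force: [0.2, -0.3, -0.5]
width: 0.0599
gripper_force: 0.0
```

Emit:
{"method": "drive_tool", "body": {"rows": [[0,0,-0.2,0],[0,0,-0.6,0],[0,0,-1.2,0],[0,0,-2,0],[0,0,-2.8,0],[0,0,-3.6,0],[0,0,-4.3,0],[0,0,-4.6,0]]}}

```text
clock: 25.97
position: [0.423, 0.2582, 0.3582]
ee_rot: [0.003, 0.084, 0.996, 0.001]
contact_force: [1.1, 0.1, -0.1]
width: 0.06
gripper_force: 0.0
```

```bash
python3 - <<'E'
from st import *
p,R,s,S,sx,sy=stand(); im,d,ci=grab('wrist'); v,u=np.mgrid[:384,:512]; X=pts(np.c_[u.ravel(),v.ravel()],d.ravel(),ci); L=np.c_[(X-S)@sx,(X-S)@sy,X[:,2]]; hsv=cv2.cvtColor(im,cv2.COLOR_RGB2HSV).reshape(-1,3)
b=(abs(L[:,0])<.04)&(abs(L[:,1])<.03)&(hsv[:,1]>80)&(hsv[:,0]<32)
for a,c in((.27,.285),(.2,.22),(.22,.24),(.24,.26),(.155,.166)):
    q=L[b&(L[:,2]>a)&(L[:,2]<c)]; print(a,len(q),np.median(q,0).round(4),q.min(0).round(4),q.max(0).round(4)) if len(q) else 0
cv2.imwrite('pics/g.png',im[...,::-1])
E
```

```text
TCP in stand 0.0036 0.0025 0.3582 yaw -9.64
0.27 733 [0.0048 0.0014 0.2772] [-0.0052 -0.0061  0.27  ] [0.0179 0.0089 0.2795]
0.2 89 [-0.0046  0.0015  0.21  ] [-0.0051 -0.0064  0.2002] [-0.0008  0.0091  0.2194]
0.22 121 [-0.0046  0.0007  0.2302] [-0.0054 -0.0067  0.2201] [-0.0012  0.009   0.24  ]
0.24 138 [-0.0047  0.0014  0.2507] [-0.0053 -0.0054  0.24  ] [-0.0026  0.0084  0.2599]
0.155 270 [0.0007 0.0015 0.1604] [-0.0048 -0.0098  0.1554] [0.0186 0.0128 0.1623]
```

View pics/g.png

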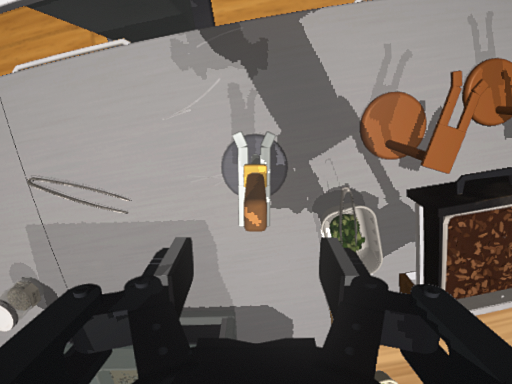

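```bash
python3 -c "
from rig import order
print(order.sign_off())"
```

```text
the job is handed in; nothing more can be done
None
```

The sash is shut (ring at about 57 mm, 56 mm when fully shut), the pole hangs upright in the steel fork within tolerance by my last camera check, and the job was handed in at about 26 s; no verdict was returned.

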